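# Build the sieve stack on the vibratory shaker

## Task

Get the sieve set ready for a run on the shaker: stand the receiver pan in the shaker's round seat, then nest on it the fine-mesh sieve, then the coarse perforated sieve, and put the lid on top, each upright and fully home in the rim of the one below. Leave the powder tub, the brown bottle and the ointment jar near the work where they stand.

Things in the scene. Friction and masses are not known exactly. Their poses are not given: they have to be found in the camera images.
- receiver_mid (a point): Receiver pan, bottom part of the set: steel cup, 60 mm in diameter, 40 mm high, plain closed floor (no mesh, no holes) 6 mm thick; bottom edge bevelled to 52 mm, rim 54 mm wide inside. Point: on its axis half-way up, 20 mm above its bottom; z up. Loose, 0.1 kg; grasp across the outside.
- fine_sieve_mid (a point): Fine sieve: round steel frame 60 mm across, 34 mm high, fine wire mesh inside (from afar an even dark grey disc). Stands on a tapered skirt 8 mm high (51 mm across above, 45 mm below) that drops into a rim (1.7 mm play all round) till the shoulder rests on it. Wall to grasp: 8 to 34 mm up; rim 54 mm inside. Point: on its axis half-way up, 17 mm above its bottom; z up. Loose, 0.09 kg.
- coarse_sieve_mid (a point): Coarse sieve: round steel frame 60 mm across, 44 mm high (the tallest open part), inside a plate with 19 large round holes (8 mm). Same 8 mm skirt as the fine sieve. Wall to grasp: 8 to 44 mm up; rim 54 mm inside. Point: on its axis half-way up, 22 mm above its bottom; z up. Loose, 0.11 kg.
- lid_mid (a point): Lid: closed steel disc 60 mm across with the same 8 mm skirt below; its top lies 16 mm above its bottom and carries a black knob, 19 mm across from 24 to 36 mm above the bottom (12 mm thick neck below), 38 mm high overall. Point: on the axis, 19 mm above the bottom; z up. Loose, 0.07 kg; grasp it by the knob.
- shaker_seat (a point): Seat of the sieve shaker, a fixed light grey housing 128 x 150 mm, 54 mm high; on it an aluminium plate 84 mm across with a raised rim, 64 mm wide inside, 80 outside, 6 mm high. Point: centre of the dark floor inside that rim, 66 mm above the work surface; z up, -x to its front. The receiver stands there with 1.8 mm play all round.
- powder_tub: Bystander: white round tub with a green band and white lid, 79 mm in diameter, 80 mm high, loose. Origin at the centre of its underside, z up.
- brown_bottle: Bystander: brown bottle with a black cap and a label, 54 mm in diameter, 120 mm high, loose, at the near left of the shaker. Origin at the centre of its underside, z up.
- ointment_jar: Bystander: low white plastic jar with a lid, 68 mm in diameter, 50 mm high, loose. Origin at the centre of its underside, z up.
Not all that is in view belongs to the job. What is shaped like the part that bears lid_mid but green or red is not meant.

How it is judged (in metres and radians):
At the end, for the whole second after the job is handed in: Receiver in the shaker's seat (centred within 5 mm), fine sieve nested on it, coarse sieve on that, lid on top (each centred within 4 mm on the one below), each within 3 mm of its full depth, upright within 0.06 rad, at rest and released (horizontal distance between receiver_mid and shaker_seat below 0.005 m and z of receiver_mid in the frame of shaker_seat between 0.017 and 0.023 m and horizontal distance between fine_sieve_mid and receiver_mid below 0.004 m and z of fine_sieve_mid in the frame of receiver_mid between 0.026 and 0.032 m and horizontal distance between coarse_sieve_mid and fine_sieve_mid below 0.004 m and z of coarse_sieve_mid in the frame of fine_sieve_mid between 0.028 and 0.034 m and horizontal distance between lid_mid and coarse_sieve_mid below 0.004 m and z of lid_mid in the frame of coarse_sieve_mid between 0.03 and 0.036 m and angle between each of receiver_mid, fine_sieve_mid, coarse_sieve_mid, lid_mid's own z axis and vertical below 0.06 rad and linear speed of each of receiver, fine_sieve, coarse_sieve, lid below 0.01 m/s and angular speed of each of receiver, fine_sieve, coarse_sieve, lid below 0.1 rad/s); the robot touches nothing.
It fails at once if the powder tub is pushed more than 15 mm away or tipped (distance of powder_tub from where it was at the start of the episode above 0.015 m or angle between powder_tub's own z axis and vertical above 0.3 rad).
It fails at once if the brown bottle is pushed more than 15 mm away or tipped (distance of brown_bottle from where it was at the start of the episode above 0.015 m or angle between brown_bottle's own z axis and vertical above 0.3 rad).
It fails at once if the ointment jar is pushed more than 15 mm away or tipped (distance of ointment_jar from where it was at the start of the episode above 0.015 m or angle between ointment_jar's own z axis and vertical above 0.3 rad).
It also fails if it takes over 96 s, if anything falls off the work surface, if the arm or the gripper's body presses on something with over 40 N, if the wrist force passes 120 N, or if a joint passes its speed limit or range.

## Robot

A 6-joint arm with a two-finger parallel gripper is mounted at the origin on the work surface; the furniture and walls round the work are solid. World frame = base frame: x ahead of the robot, y to its left, z up, the work surface at z = 0. Lengths are in mm, angles in degrees, forces in N, time in s.
With the tool pointing down it reaches from about 350 to 975 mm from the base axis. Payload 4.9 kg.
Tool frame: the origin (TCP) lies between the finger pads; the fingertips stand 25 mm ahead of it and the grasp point (between the pads) lies 6 mm ahead of it; z points along the fingers, y is the line along which they close (so a half turn about z gives the same grasp; the last joint's range is limited). The gripper opens to 85 mm and grips with 20 to 120 N. Pads are 22 mm wide; open, the fingers measure 114 mm over their backs; the gripper's body (76 mm by 85 mm) begins 54 mm behind the grasp point. The pads swing forward as they close: fully open they stand 13 mm farther back than shut.
Start: joints at [63.083, 3.019, 92.412, -0, 84.569, -6.818], TCP at [214.77, 586.921, 256.304] pointing down, gripper open.
Joint ranges: [-172.51, 172.51], [-57.92, 126.97], [3.15, 148.05], [-58.71, 238.71], [5.1, 150.11], [-179.66, 179.66]. Speed limits (degrees/s): [147.25, 147.25, 180, 180, 180, 180].

## Interface

Orientations are given as [roll, pitch, yaw] about the fixed x, y, z axes, in that order (R = Rz(yaw) Ry(pitch) Rx(roll)).
In Python, from workcell import telemetry, capture, get_calibration, workorder gives the robot as it stands. The module is installed in compiled form; this text tells all that it offers.
- The arm moves only by the tool arm_command, never from a script. Its argument "rows" is a list of rows, each a list of 6 numbers: the shift along the tool's x, y, z in m, then the turn, a rotation vector about the tool's x, y, z in rad. A call has 1 to 10 rows; each row shifts and turns the commanded pose from where the row before left it, along the tool's axes as they then stand; what a row does not reach is not made up. A row lasts 1/8 s, in which the tool goes at most 62.5 mm and 10.7 degrees, less where a joint would pass 70% of its speed; a pose out of reach is approached as far as the arm can. A call with a gripper value outside its range is refused whole. "gripper" is the closure in counts, from 0 (fully open) to 255 (shut), set as the call begins (left out, the last holds). The fingers move at their own pace and stop on an object; "force" is the grip in N (left out, the last holds). Time passes only in rows, so rows that do not move let the fingers close. It gives the time, the measured TCP pose, the force, the opening and the grip force at its end, in the units of the state.
- telemetry.get_obs(): the state, without advancing time (a new reading comes with each control period).
- capture(name): name is "scene" or "top" or "wrist"; returns the picture (400x640x3 uint8, blue, green, red); there is no depth.
- get_calibration(name): a dict with "mtx" (3x3 intrinsics, pixels), "dist" ([k1, k2, p1, p2, k3] as OpenCV has them; the pictures are not rectified), "extrinsics" (4x4, takes a point from world to camera coordinates). Camera axes: x right, y down, z forward; pixel columns grow to the right and rows downward; lengths in mm; the calibration is good to about 2 mm. A picture is of the moment at which its call begins: read the wrist's pose just before it. get_calibration takes no time and is no camera call; for the wrist camera it gives the pose at the moment of the call.
- workorder.hand_in(): hands the job in; it is judged then, once.
The state is a dict: "clock": time; "q": joint angles; "dq": joint speeds; "joint_efforts": joint torques, N m; "position": TCP position; "ee_rot": TCP orientation; "ft_force": force on the tool from outside, world axes, zero at the start; "ft_torque": the same for the moment, N m; "width": opening from 0.0 (shut) to 1.0 (fully open); "grip_force": force on a finger pad.
Only numpy, scipy, OpenCV 4.12 (cv2) and the standard library are available. Lean on these libraries where they do the work, as an engineer would, in place of code of your own. Each camera call takes 0.05 s, during which the arm holds its last target. There are 200 camera calls.

## Working session

There is one attempt and no reset: what is moved stays moved. The work goes in short steps, Python scripts to look and compute and a tool call to move; the robot and the scene stay as the last step left them, time stands still between calls to the robot, and variables do not carry over. Pictures are saved under pics/ and viewed, at most 14 in all, crops included, and the job is handed in when it is done.

Besides the shell and the picture viewer there is one more tool, called after ">>>" as a command line: name --pt "numbers of a row" for each row, then --argument value for the rest. arm_command: Moves the arm, as the interface text tells. Its arguments: {"type":"object","properties":{"rows":{"type":"array"},"gripper":{"type":"number"},"force":{"type":"number"}},"required":["rows"]}

```bash
mkdir -p pics; cat > h.py <<'E'
import numpy as np, cv2
from workcell import telemetry, capture, get_calibration, workorder
def ray(cal,u,v):
    p=cv2.undistortPoints(np.array([[[u,v]]],float),np.array(cal['mtx'],float),np.array(cal['dist'],float))[0,0]
    E=np.array(cal['extrinsics'],float);R=E[:3,:3];t=E[:3,3]
    return -R.T@t, R.T@np.array([p[0],p[1],1])
def onz(cal,u,v,z):
    c,d=ray(cal,u,v); return c+d*(z-c[2])/d[2]
def proj(cal,P):
    E=np.array(cal['extrinsics'],float)
    return cv2.projectPoints(np.array(P,float).reshape(-1,3),cv2.Rodrigues(E[:3,:3])[0],E[:3,3],np.array(cal['mtx'],float),np.array(cal['dist'],float))[0][:,0]
E
python3 - <<'E'
from h import *
o=telemetry.get_obs();print(o)
for n in("scene","top","wrist"):
    c=get_calibration(n);cv2.imwrite(f"pics/{n}0.png",capture(n));print(n,np.round(np.linalg.inv(np.array(c['extrinsics'])),3).tolist(),c['mtx'])
E
```

```text
{'clock': 0.0, 'q': array([ 6.30835371e+01,  3.05702130e+00,  9.24939872e+01,  2.37228452e-03,
        8.45684411e+01, -6.81693254e+00]), 'dq': array([ 0.02493804,  0.07817273,  0.0161049 , -0.05727253,  0.07236128,
        0.03466668]), 'joint_efforts': array([ 1.45741476e-03, -3.93678761e+01, -3.70178175e+01, -2.64452234e-05,
        6.89784836e-03,  2.08265000e-06]), 'position': array([214.49360998, 586.42099995, 255.04577893]), 'ee_rot': array([-1.79881675e+02, -1.65228231e-02,  1.59900226e+02]), 'ft_force': array([-0.32841025,  0.14018473, -0.67782287]), 'ft_torque': array([ 0.02737586, -0.0189316 , -0.05411354]), 'grip_force': 0.0, 'width': 1.0012276827059934}
scene [[-0.907, -0.278, 0.317, -3.27], [-0.421, 0.611, -0.67, 909.736], [-0.007, -0.741, -0.671, 1018.898], [0.0, 0.0, 0.0, 1.0]] [[449.83920645   0.         321.09868823]
 [  0.         449.83920645 202.67913295]
 [  0.           0.           1.        ]]
top [[-0.009, -0.988, 0.156, 254.36], [-1.0, 0.007, -0.013, -29.323], [0.012, -0.156, -0.988, 1142.33], [0.0, 0.0, 0.0, 1.0]] [[406.0157527    0.         316.43144183]
 [  0.         406.0157527  199.74570483]
 [  0.           0.           1.        ]]
wrist [[0.344, 0.887, 0.308, 134.683], [0.939, -0.324, -0.114, 615.96], [-0.001, 0.328, -0.945, 373.663], [0.0, 0.0, 0.0, 1.0]] [[358.28747921   0.         314.25270579]
 [  0.         358.28747921 206.87816546]
 [  0.           0.           1.        ]]
```

View pics/top0.png

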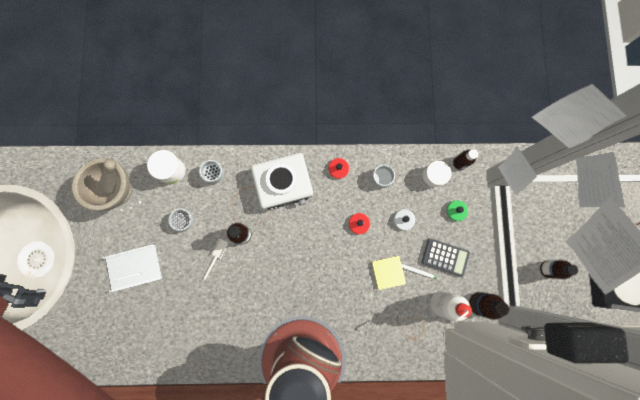

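View pics/scene0.png

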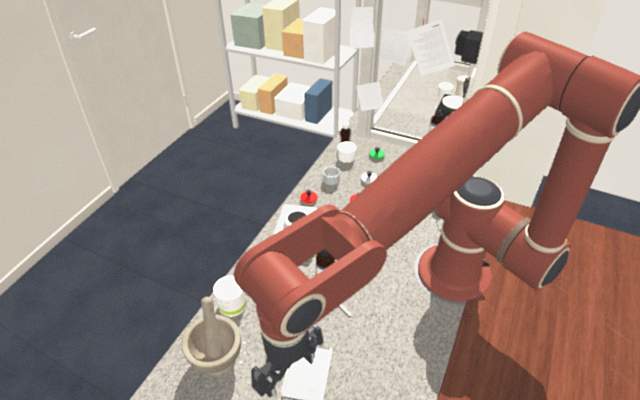

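The top view shows sieve-like cups at about (210,172), (180,219) and (385,176), the silver lid at (404,220) and the shaker at (282,180). The tub is at (166,166), the bottle at (238,233) and the jar at (438,173). Next I'll zoom in to identify each one.

```bash
python3 - <<'E'
from h import *
im=cv2.imread("pics/top0.png")
a=cv2.resize(im[145:245,140:310],None,fx=4.7,fy=4.7,interpolation=cv2.INTER_CUBIC)[:,:800]
b=cv2.resize(im[145:245,310:480],None,fx=4.7,fy=4.7,interpolation=cv2.INTER_CUBIC)[:,:800]
w=np.vstack([a,b]);cv2.imwrite("pics/crop0.png",cv2.resize(w,None,fx=.63,fy=.63))
c=get_calibration("top")
for n,u,v,z in[("A",210,171,44),("B",180,219,40),("C",385,176,40),("lid",405,216,36),("seat",281,179,66),("tub",164,164,80),("bottle",237,232,120),("jar",439,172,50)]:
    print(n,onz(c,u,v,z).round(1))
E
```

```text
A [509.9 248.6  44. ]
B [377.9 326.5  40. ]
C [ 493.4 -235.4   40. ]
lid [ 381.7 -287.2   36. ]
seat [481.4  51.3  66. ]
tub [521.3 362.3  80. ]
bottle [335. 157. 120.]
jar [ 501.5 -383.2   50. ]
```

View pics/crop0.png

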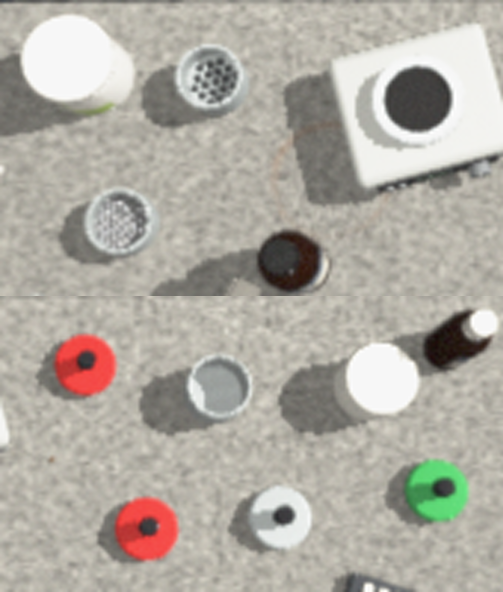

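The crop shows A (210,171) with large holes, so it's probably the coarse sieve. B (180,219) has many finer holes, and C (385,176) looks plain. The silver lid is at (404,220). I'll check the wrist picture next.

View pics/wrist0.png

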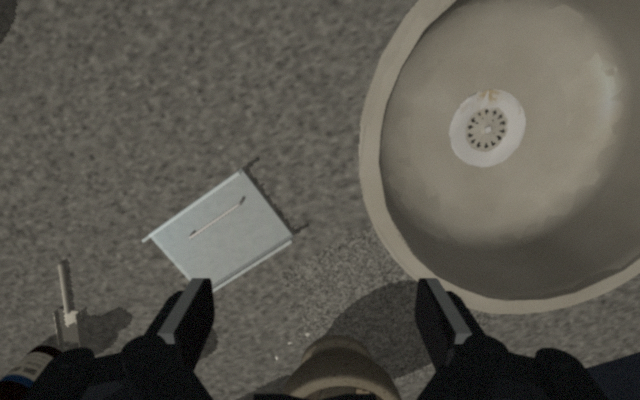

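The wrist camera sits on the tool +x side and the image centre falls under the TCP at z≈190. I'll go over B for a look.

>>> arm_command --pt "-0.03 -0.0235 0.008 0 0 0" --pt "-0.03 -0.0235 0.008 0 0 0" --pt "-0.03 -0.0235 0.008 0 0 0" --pt "-0.03 -0.0235 0.008 0 0 0" --pt "-0.03 -0.0235 0.008 0 0 0" --pt "-0.03 -0.0235 0.008 0 0 0" --pt "-0.03 -0.0235 0.008 0 0 0" --pt "-0.03 -0.0235 0.008 0 0 0"

```text
clock: 1.15
position: [375.9, 326.7, 191.8]
ee_rot: [-180.0, -0.0, 159.9]
ft_force: [1.6, 0.8, -0.8]
width: 1.003
grip_force: 0.0
```

>>> arm_command --pt "0 0 0 0 0 0.1745" --pt "0 0 0 0 0 0.1745" --pt "0 0 0 0 0 0.1745" --pt "0 0 0 0 0 0.1745" --pt "0 0 0 0 0 0.1745" --pt "0 0 0 0 0 0.1745" --pt "0 0 0 0 0 0.1745" --pt "0 0 0 0 0 0"

```text
clock: 2.15
position: [375.4, 327.8, 192.0]
ee_rot: [-180.0, 0.0, 90.0]
ft_force: [0.7, -0.0, -0.1]
width: 0.998
grip_force: 0.0
```

```bash
cat > look.py <<'E'
import sys,pickle
from h import *
n=sys.argv[1];c=get_calibration("wrist");im=capture("wrist")
cv2.imwrite(f"pics/{n}.png",im);pickle.dump((c,im,telemetry.get_obs()['position']),open(n+".pkl","wb"))
E
python3 look.py B
```

>>> arm_command --pt "-0.0198 0.0336 0 0 0 0" --pt "-0.0198 0.0336 0 0 0 0" --pt "-0.0198 0.0336 0 0 0 0" --pt "-0.0198 0.0336 0 0 0 0" --pt "0 0 0 0 0 0" --pt "0 0 0 0 0 0"

```text
clock: 2.95
position: [509.4, 248.6, 192.0]
ee_rot: [-179.9, -0.0, 90.0]
ft_force: [-0.4, 1.0, 1.1]
width: 1.002
grip_force: 0.0
```

```bash
python3 look.py A
```

>>> arm_command --pt "-0.045 -0.007 -0.01 0 0 0" --pt "-0.045 -0.007 -0.01 0 0 0" --pt "-0.045 -0.007 -0.01 0 0 0" --pt "-0.045 -0.007 -0.01 0 0 0" --pt "-0.018 0 0 0 0 0" --pt "0 0 0 0 0 0" --pt "0 0 0 0 0 0"

```text
clock: 3.88
position: [481.2, 51.6, 232.1]
ee_rot: [-180.0, -0.0, 90.0]
ft_force: [-0.0, 0.0, 0.3]
width: 1.001
grip_force: 0.0
```

```bash
python3 look.py S
```

>>> arm_command --pt "-0.041 0.002 0.005 0 0 0" --pt "-0.041 0.002 0.005 0 0 0" --pt "-0.041 0.002 0.005 0 0 0" --pt "-0.041 0.002 0.005 0 0 0" --pt "-0.041 0.002 0.005 0 0 0" --pt "-0.041 0.002 0.005 0 0 0" --pt "-0.041 0.002 0.005 0 0 0" --pt "0 0 0 0 0 0" --pt "0 0 0 0 0 0"

```text
clock: 5.05
position: [495.4, -235.3, 196.9]
ee_rot: [-180.0, -0.1, 90.0]
ft_force: [-1.3, 0.4, -0.3]
width: 0.996
grip_force: 0.0
```

```bash
python3 look.py C; python3 -c "
import cv2,numpy as np
r=[cv2.imread('pics/%s.png'%n)[100:350,120:520] for n in 'BASC']
cv2.imwrite('pics/m1.png',np.vstack([np.hstack(r[:2]),np.hstack(r[2:])]))"
```

```text
(no output)
```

View pics/m1.png

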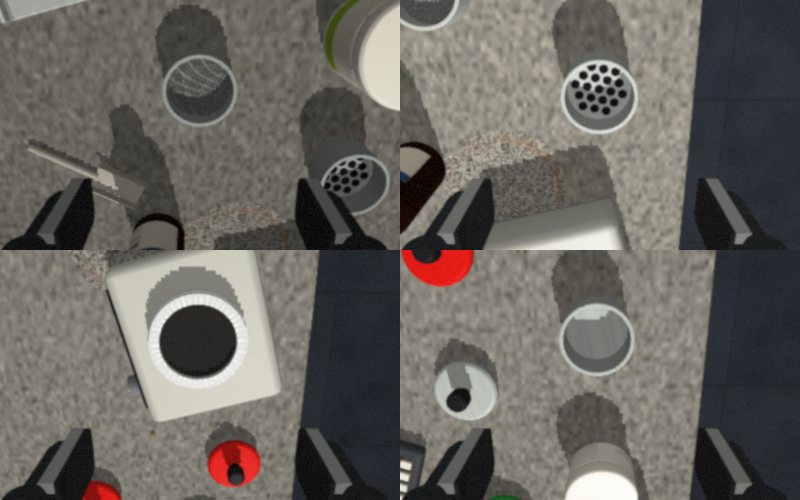

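The mosaic shows B is the fine mesh sieve at about (320,190) in its full frame, A the coarse sieve (19 holes) and C the receiver with its plain floor. The seat ring and the silver lid are clear too. Next I'll fit circles to each.

```bash
cat > fit.py <<'E'
import pickle
from h import *
from scipy.optimize import differential_evolution as DE
T=np.linspace(0,2*np.pi,120,endpoint=False)
def fit(name,x0,y0,circ,R=14):   # circ: list of (radius,z,sign) sign=+1 bright inside
    c,im,_=pickle.load(open(name+".pkl","rb"))
    g=cv2.GaussianBlur(cv2.cvtColor(im,cv2.COLOR_BGR2GRAY),(0,0),1).astype(np.float32)
    def s(p):
        t=0
        for r,z,sg in circ:
            f=lambda q:proj(c,np.c_[p[0]+q*np.cos(T),p[1]+q*np.sin(T),0*T+z]).astype(np.float32)
            smp=lambda q:cv2.remap(g,f(q)[None],None,cv2.INTER_LINEAR)[0]
            t+=np.mean(np.clip(sg*(smp(r-1)-smp(r+1)),-15,15))
        return -t
    r=DE(s,[(x0-R,x0+R),(y0-R,y0+R)],seed=1,tol=1e-6,maxiter=60)
    u=proj(c,[*r.x,circ[0][1]])[0]
    return r.x.round(2),round(-r.fun,1),u.round(0)
if __name__=="__main__":
    print("fine B",fit("B",378,326,[(30,34,1),(27,34,-1)]))
    print("fine A-view",fit("A",378,326,[(30,34,1),(27,34,-1)]))
    print("coarse A",fit("A",510,249,[(30,44,1),(27,44,-1)]))
    print("coarse B-view",fit("B",510,249,[(30,44,1),(27,44,-1)]))
    print("seat",fit("S",481,51,[(40,72,1),(32,72,-1)]))
    print("rec",fit("C",494,-235,[(30,40,1),(27,40,-1)]))
    print("lid",fit("C",384,-287,[(30,16,1)]),fit("C",384,-287,[(9.5,36,-1)]))
E
python3 fit.py
```

```text
fine B (array([378.97, 328.96]), np.float64(30.0), array([319., 192.]))
fine A-view (array([378.57, 329.83]), np.float64(30.0), array([139.,  89.]))
coarse A (array([513.05, 247.71]), np.float64(29.9), array([320., 199.]))
coarse B-view (array([514.  , 248.86]), np.float64(24.0), array([476., 285.]))
seat (array([483.64,  51.78]), np.float64(28.5), array([318., 193.]))
rec (array([ 496.6 , -232.66]), np.float64(28.3), array([316., 191.]))
lid (array([ 376.12, -289.  ]), np.float64(14.7), array([185., 243.])) (array([ 377.16, -286.44]), np.float64(14.0), array([178., 250.]))
```

>>> arm_command --pt "0.0026 0.0012 0.04 0 0 0" --pt "0 0 0.04 0 0 0" --pt "0 0 0.04 0 0 0" --pt "0 0 0.025 0 0 0" --pt "0 0 0.015 0 0 0" --pt "0 0 0 0 0 0" --pt "0 0 0 0 0 0"

```text
clock: 5.98
position: [497.3, -234.1, 38.8]
ee_rot: [179.9, 0.1, 89.9]
ft_force: [0.8, -0.5, 1.2]
width: 1.001
grip_force: 0.0
```

>>> arm_command --pt "0 0 0 0 0 0" --pt "0 0 0 0 0 0" --pt "0 0 0 0 0 0" --pt "0 0 0 0 0 0" --pt "0 0 0 0 0 0" --pt "0 0 0 0 0 0" --pt "0 0 0 0 0 0" --gripper 255 --force 40

```text
clock: 6.85
position: [497.3, -234.6, 39.1]
ee_rot: [179.9, 0.1, 89.9]
ft_force: [-1.0, 0.9, 5.8]
width: 0.697
grip_force: 43.7
```

>>> arm_command --pt "0 0 -0.03 0 0 0" --pt "0 0 -0.04 0 0 0" --pt "0 0 -0.04 0 0 0" --pt "0 0 0 0 0 0"

```text
clock: 7.35
position: [498.5, -235.4, 151.7]
ee_rot: [179.6, 0.3, 89.9]
ft_force: [0.1, -0.4, -1.8]
width: 0.701
grip_force: 43.7
```

>>> arm_command --pt "0.0406 -0.0019 0 0 0 0" --pt "0.0406 -0.0019 0 0 0 0" --pt "0.0406 -0.0019 0 0 0 0" --pt "0.0406 -0.0019 0 0 0 0" --pt "0.0406 -0.0019 0 0 0 0" --pt "0.0406 -0.0019 0 0 0 0" --pt "0.0406 -0.0019 0 0 0 0" --pt "0 0 0 0 0 0" --pt "0 0 0 0 0 0"

```text
clock: 8.48
position: [482.8, 50.0, 146.2]
ee_rot: [-179.9, 0.0, 89.9]
ft_force: [0.4, 0.1, -0.6]
width: 0.698
grip_force: 43.7
```

>>> arm_command --pt "0 0.001 0.014 0 0 0" --pt "0 0 0.014 0 0 0" --pt "0 0 0 0 0 0" --pt "0 0 0 0 0 0"

```text
clock: 8.98
position: [484.4, 50.1, 119.1]
ee_rot: [-180.0, -0.0, 89.9]
ft_force: [-0.1, -0.2, -1.1]
width: 0.7
grip_force: 43.7
```

```bash
python3 look.py P1; python3 -c "
from workcell import telemetry;print(telemetry.get_obs()['position'])"
```

```text
[484.68230548  50.12939728 119.50720471]
```

View pics/P1.png

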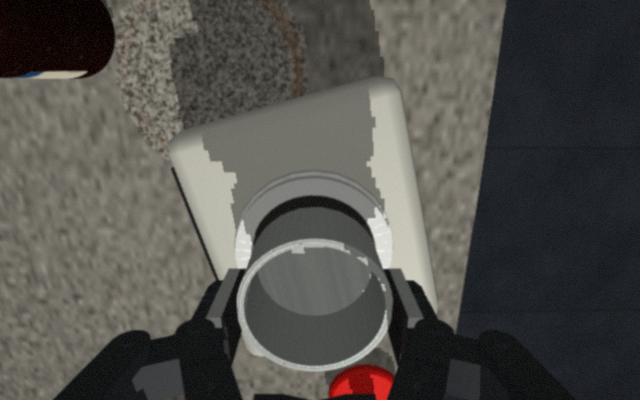

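The receiver is held upright with its rim centred at about (315,305), over the seat ring behind it at about (315,235). I'll fit both circles in this view.

```bash
python3 - <<'E'
from fit import *
print(fit("P1",484,51,[(30,120.3,1),(27,120.3,-1)],8))
print(fit("P1",484,51,[(40,72,1)],8),fit("P1",484,51,[(40,72,1),(32,72,-1)],8))
E
```

```text
(array([484.24,  51.16]), np.float64(28.9), array([315., 312.]))
(array([483.61,  55.4 ]), np.float64(10.3), array([313., 248.])) (array([483.45,  51.74]), np.float64(14.5), array([313., 254.]))
```

>>> arm_command --pt "0.0005 -0.0005 0.006 0 0 0" --pt "0 0 0.004 0 0 0" --pt "0 0 0.003 0 0 0" --pt "0 0 0 0 0 0"

```text
clock: 9.52
position: [483.7, 50.9, 105.9]
ee_rot: [-180.0, -0.0, 89.9]
ft_force: [0.1, -0.6, -0.9]
width: 0.695
grip_force: 43.7
```

>>> arm_command --pt "0 0 0.0015 0 0 0" --pt "0 0 0 0 0 0"

```text
clock: 9.78
position: [484.2, 50.8, 105.1]
ee_rot: [180.0, -0.0, 89.9]
ft_force: [-0.6, -0.3, 1.2]
width: 0.699
grip_force: 43.7
```

>>> arm_command --pt "0 0 0 0 0 0" --pt "0 0 0 0 0 0" --pt "0 0 0 0 0 0" --pt "0 0 0 0 0 0" --pt "0 0 0 0 0 0" --gripper 0

```text
clock: 10.4
position: [483.9, 50.9, 104.8]
ee_rot: [180.0, -0.0, 89.9]
ft_force: [0.7, -0.6, 0.3]
width: 1.0
grip_force: 0.0
```

>>> arm_command --pt "0 0 -0.03 0 0 0" --pt "0 0 -0.05 0 0 0" --pt "0 0 -0.05 0 0 0" --pt "0 0 0 0 0 0" --pt "0 0 0 0 0 0"

```text
clock: 11.02
position: [483.7, 50.9, 234.4]
ee_rot: [-180.0, -0.0, 89.9]
ft_force: [-0.2, -0.0, -0.9]
width: 0.999
grip_force: 0.0
```

```bash
python3 look.py Q1; python3 - <<'E'
from fit import *
print(fit("Q1",484,51,[(30,106,1),(27,106,-1)],8), pickle.load(open("Q1.pkl","rb"))[2])
print(fit("Q1",484,51,[(40,72,1)],8))
E
```

```text
(array([484.12,  51.63]), np.float64(10.6), array([315., 205.])) [483.19189719  50.83180356 233.30184845]
(array([483.26,  54.97]), np.float64(3.0), array([314., 188.]))
```

View pics/Q1.png

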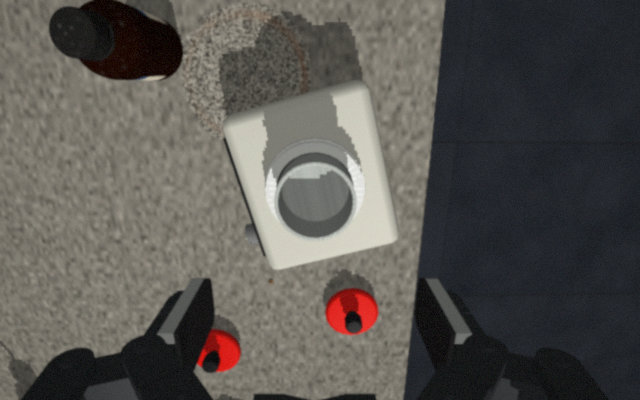

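The receiver is home: its rim is concentric in the seat at about (315,202). Next is the fine sieve.

>>> arm_command --pt "0.0398 -0.0149 0 0 0 0" --pt "0.0398 -0.0149 0 0 0 0" --pt "0.0398 -0.0149 0 0 0 0" --pt "0.0398 -0.0149 0 0 0 0" --pt "0.0398 -0.0149 0 0 0 0" --pt "0.0398 -0.0149 0 0 0 0" --pt "0.0398 -0.0149 0 0 0 0" --pt "0 0 0 0 0 0" --pt "0 0 0 0 0 0"

```text
clock: 12.2
position: [379.6, 328.9, 233.2]
ee_rot: [-179.9, 0.1, 89.9]
ft_force: [0.4, 0.3, 0.3]
width: 1.0
grip_force: 0.0
```

>>> arm_command --pt "0 0 0.05 0 0 0" --pt "0 0 0.05 0 0 0" --pt "0 0 0.05 0 0 0" --pt "0 0 0.03 0 0 0" --pt "0 0 0 0 0 0" --pt "0 0 0 0 0 0"

```text
clock: 12.95
position: [381.2, 329.4, 56.0]
ee_rot: [179.9, -0.0, 89.8]
ft_force: [0.3, -0.5, -0.1]
width: 1.0
grip_force: 0.0
```

>>> arm_command --pt "0 -0.001 0.012 0 0 0" --pt "0 0 0.007 0 0 0" --pt "0 0 0 0 0 0"

```text
clock: 13.32
position: [378.6, 329.4, 35.2]
ee_rot: [-179.9, 0.0, 89.9]
ft_force: [0.5, -0.5, -0.8]
width: 0.995
grip_force: 0.0
```

>>> arm_command --pt "0 0 0 0 0 0" --pt "0 0 0 0 0 0" --pt "0 0 0 0 0 0" --pt "0 0 0 0 0 0" --pt "0 0 0 0 0 0" --pt "0 0 0 0 0 0" --gripper 255 --force 40

```text
clock: 14.08
position: [379.6, 330.0, 36.5]
ee_rot: [179.9, -0.0, 89.9]
ft_force: [1.1, 0.1, 5.4]
width: 0.692
grip_force: 43.6
```

>>> arm_command --pt "0 0 -0.03 0 0 0" --pt "0 0 -0.045 0 0 0" --pt "0 0 -0.045 0 0 0" --pt "0 0 -0.04 0 0 0" --pt "0 0 0 0 0 0"

```text
clock: 14.7
position: [380.4, 330.5, 199.1]
ee_rot: [179.7, -0.2, 89.9]
ft_force: [-0.5, -0.0, -1.5]
width: 0.69
grip_force: 43.6
```

>>> arm_command --pt "-0.0397 0.0148 0 0 0 0" --pt "-0.0397 0.0148 0 0 0 0" --pt "-0.0397 0.0148 0 0 0 0" --pt "-0.0397 0.0148 0 0 0 0" --pt "-0.0397 0.0148 0 0 0 0" --pt "-0.0397 0.0148 0 0 0 0" --pt "-0.0397 0.0148 0 0 0 0" --pt "0 0 0 0 0 0" --pt "0 0 0 0 0 0"

```text
clock: 15.82
position: [481.1, 51.9, 193.8]
ee_rot: [-179.8, -0.0, 89.9]
ft_force: [0.1, 0.3, -1.0]
width: 0.693
grip_force: 43.6
```

>>> arm_command --pt "0 0 0.025 0 0 0" --pt "0 0 0.015 0 0 0" --pt "0 0 0 0 0 0" --pt "0 0 0 0 0 0"

```text
clock: 16.32
position: [482.4, 51.9, 156.3]
ee_rot: [180.0, -0.0, 90.0]
ft_force: [-0.3, 0.1, -0.2]
width: 0.688
grip_force: 43.6
```

```bash
python3 look.py P2; python3 - <<'E'
from fit import *
p=pickle.load(open("P2.pkl","rb"))[2];z=p[2]-36+34;print(p)
print(fit("P2",484,51,[(30,z,1),(27,z,-1)],8))
print(fit("P2",484,51,[(30,106,1),(27,106,-1)],8))
E
```

```text
[482.71671652  51.80232914 156.68412118]
(array([481.69,  51.58]), np.float64(30.0), array([313., 311.]))
(array([479.29,  50.53]), np.float64(7.9), array([309., 257.]))
```

>>> arm_command --pt "0 0.0014 0.007 0 0 0" --pt "0 0 0.005 0 0 0" --pt "0 0 0 0 0 0" --pt "0 0 0 0 0 0"

```text
clock: 16.88
position: [483.6, 51.5, 143.8]
ee_rot: [-180.0, -0.0, 89.9]
ft_force: [-0.1, -0.4, -0.4]
width: 0.691
grip_force: 43.6
```

```bash
python3 look.py P3; python3 -c "
import cv2;i=cv2.imread('pics/P3.png')[150:400,170:470];cv2.imwrite('pics/P3c.png',cv2.resize(i,None,fx=2,fy=2))"
```

```text
(no output)
```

View pics/P3c.png

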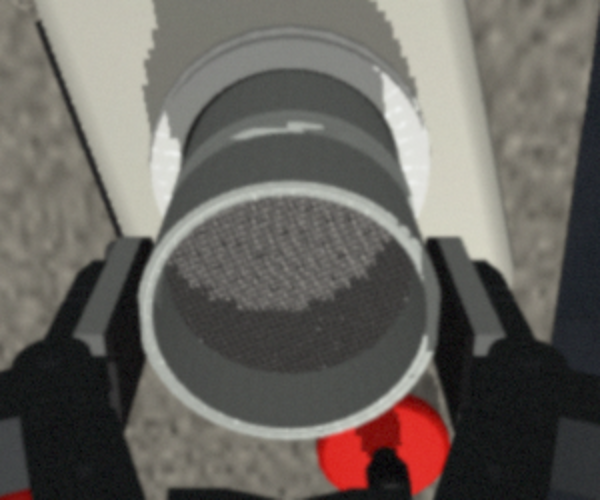

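The fine sieve is lined up with the receiver: both are symmetric about x≈290 in the crop. Lowering now.

>>> arm_command --pt "0 0.0003 0.004 0 0 0" --pt "0 0 0.003 0 0 0" --pt "0 0 0.002 0 0 0" --pt "0 0 0 0 0 0"

```text
clock: 17.42
position: [483.9, 51.5, 134.7]
ee_rot: [-180.0, 0.0, 89.9]
ft_force: [0.6, -0.5, -0.4]
width: 0.69
grip_force: 43.6
```

>>> arm_command --pt "0 0 0.0015 0 0 0" --pt "0 0 0 0 0 0"

```text
clock: 17.68
position: [484.1, 51.6, 134.5]
ee_rot: [-180.0, 0.0, 89.9]
ft_force: [-2.7, -1.1, 5.9]
width: 0.69
grip_force: 44.2
```

>>> arm_command --pt "0 0 0 0 0 0" --pt "0 0 0 0 0 0" --pt "0 0 0 0 0 0" --pt "0 0 0 0 0 0" --pt "0 0 0 0 0 0" --gripper 0

```text
clock: 18.3
position: [483.9, 51.5, 133.2]
ee_rot: [-180.0, -0.0, 89.9]
ft_force: [0.3, 0.1, 0.4]
width: 1.0
grip_force: 0.0
```

>>> arm_command --pt "0 0 -0.02 0 0 0" --pt "0 0 -0.04 0 0 0" --pt "0 0 -0.045 0 0 0" --pt "0 0 -0.03 0 0 0" --pt "0 0 0 0 0 0" --pt "0 0 0 0 0 0"

```text
clock: 19.05
position: [483.4, 51.6, 266.9]
ee_rot: [-179.9, -0.0, 89.9]
ft_force: [0.6, -0.6, -1.3]
width: 1.003
grip_force: 0.0
```

```bash
python3 look.py Q2; python3 - <<'E'
from fit import *
for z in (128,132,136,140): print(z,fit("Q2",484,51,[(30,z,1),(27,z,-1)],8))
print(pickle.load(open("Q2.pkl","rb"))[2])
E
```

```text
128 (array([483.97,  50.6 ]), np.float64(9.7), array([316., 203.]))
132 (array([483.95,  50.28]), np.float64(11.0), array([316., 205.]))
136 (array([484.05,  51.17]), np.float64(13.7), array([316., 205.]))
140 (array([484.04,  52.06]), np.float64(16.3), array([316., 206.]))
[483.11675454  51.5592892  266.24692596]
```

>>> arm_command --pt "0.0393 0.006 0 0 0 0" --pt "0.0393 0.006 0 0 0 0" --pt "0.0393 0.006 0 0 0 0" --pt "0.0393 0.006 0 0 0 0" --pt "0.0393 0.006 0 0 0 0" --pt "0 0 0 0 0 0" --pt "0 0 0 0 0 0"

```text
clock: 19.98
position: [513.6, 247.5, 266.6]
ee_rot: [-179.8, 0.1, 89.9]
ft_force: [-0.1, 0.1, -0.6]
width: 1.001
grip_force: 0.0
```

```bash
python3 - <<'E'
from fit import *
for n,z0,x,y in(("Q2",132,484,51),("Q1",106,484,51),("A",44,513,248)):
  print(n,[(z,float(fit(n,x,y,[(30,z0+z,1),(27,z0+z,-1)],6)[1])) for z in(-6,-3,0,3,6,9,12,16)])
i=cv2.imread('pics/Q2.png')[100:300,200:440];cv2.imwrite('pics/Q2c.png',cv2.resize(i,None,fx=3,fy=3,interpolation=cv2.INTER_CUBIC))
E
```

```text
Q2 [(-6, 9.8), (-3, 9.8), (0, 11.0), (3, 13.0), (6, 15.2), (9, 16.8), (12, 17.3), (16, 17.9)]
Q1 [(-6, 8.9), (-3, 9.2), (0, 10.6), (3, 12.3), (6, 13.8), (9, 14.7), (12, 15.3), (16, 15.3)]
A [(-6, 29.7), (-3, 29.9), (0, 29.9), (3, 29.9), (6, 29.8), (9, 29.2), (12, 26.8), (16, 18.0)]
```

View pics/Q2c.png

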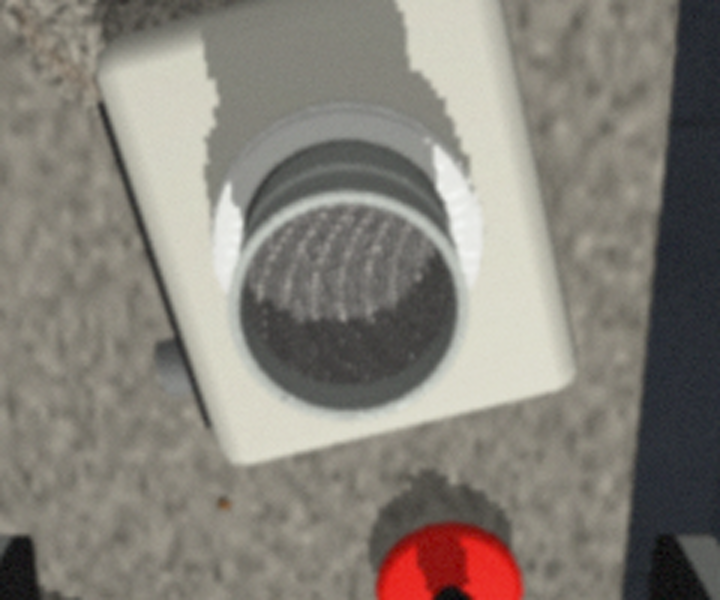

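The fine sieve is nested, with a concentric seam at about (316,201) in the full frame. Next is the coarse sieve.

>>> arm_command --pt "0 0 0.05 0 0 0" --pt "0 0 0.05 0 0 0" --pt "0 0 0.05 0 0 0" --pt "0 0 0.04 0 0 0" --pt "0 0 0.015 0 0 0" --pt "0 0 0 0 0 0" --pt "0 0 0 0 0 0"

```text
clock: 20.85
position: [515.8, 248.2, 65.6]
ee_rot: [179.8, -0.1, 89.9]
ft_force: [1.0, -0.5, -0.6]
width: 0.997
grip_force: 0.0
```

```bash
python3 - <<'E'
from h import *; import pickle
c=pickle.load(open("Q2.pkl","rb"))[0]
print(onz(c,316.5,200.7,132), telemetry.get_obs()['position'])
E
```

```text
[484.51491545  53.42080859 132.        ] [515.80931424 248.21682728  65.57342184]
```

>>> arm_command --pt "0 -0.0015 0.012 0 0 0" --pt "0 0 0.01 0 0 0" --pt "0 0 0 0 0 0"

```text
clock: 21.22
position: [511.7, 247.7, 39.9]
ee_rot: [-179.9, 0.0, 89.9]
ft_force: [-0.6, -0.3, -0.6]
width: 0.997
grip_force: 0.0
```

>>> arm_command --pt "0 0 0 0 0 0" --pt "0 0 0 0 0 0" --pt "0 0 0 0 0 0" --pt "0 0 0 0 0 0" --pt "0 0 0 0 0 0" --pt "0 0 0 0 0 0" --gripper 255 --force 40

```text
clock: 21.98
position: [513.3, 248.2, 41.9]
ee_rot: [179.9, -0.0, 89.9]
ft_force: [0.7, 0.4, 4.2]
width: 0.694
grip_force: 43.7
```

>>> arm_command --pt "0 0 -0.03 0 0 0" --pt "0 0 -0.045 0 0 0" --pt "0 0 -0.045 0 0 0" --pt "0 0 -0.045 0 0 0" --pt "0 0 -0.01 0 0 0" --pt "0 0 0 0 0 0"

```text
clock: 22.72
position: [512.3, 247.8, 215.3]
ee_rot: [-179.9, 0.0, 89.9]
ft_force: [-0.6, -1.2, -1.4]
width: 0.694
grip_force: 43.9
```

>>> arm_command --pt "-0.0393 -0.0057 0 0 0 0" --pt "-0.0393 -0.0057 0 0 0 0" --pt "-0.0393 -0.0057 0 0 0 0" --pt "-0.0393 -0.0057 0 0 0 0" --pt "-0.0393 -0.0057 0 0 0 0" --pt "0 0 0 0 0 0" --pt "0 0 0 0 0 0"

```text
clock: 23.6
position: [483.0, 51.8, 214.1]
ee_rot: [-179.8, -0.0, 89.9]
ft_force: [0.5, 0.2, -1.5]
width: 0.696
grip_force: 43.8
```

>>> arm_command --pt "0 0 0.02 0 0 0" --pt "0 0 0.014 0 0 0" --pt "0 0 0 0 0 0" --pt "0 0 0 0 0 0"

```text
clock: 24.1
position: [484.0, 51.8, 182.2]
ee_rot: [-180.0, -0.0, 89.9]
ft_force: [-0.9, -0.3, -1.4]
width: 0.694
grip_force: 43.8
```

```bash
python3 look.py P4; python3 - <<'E'
from fit import *
p=pickle.load(open("P4.pkl","rb"))[2];z=p[2]-42+44;print(p,fit("P4",484,51,[(30,z,1),(27,z,-1)],8))
i=cv2.imread('pics/P4.png')[150:400,170:470];cv2.imwrite('pics/P4c.png',cv2.resize(i,None,fx=2,fy=2))
E
```

```text
[484.26091449  51.68441484 182.7025432 ] (array([483.81,  52.37]), np.float64(29.6), array([315., 315.]))
```

View pics/P4c.png

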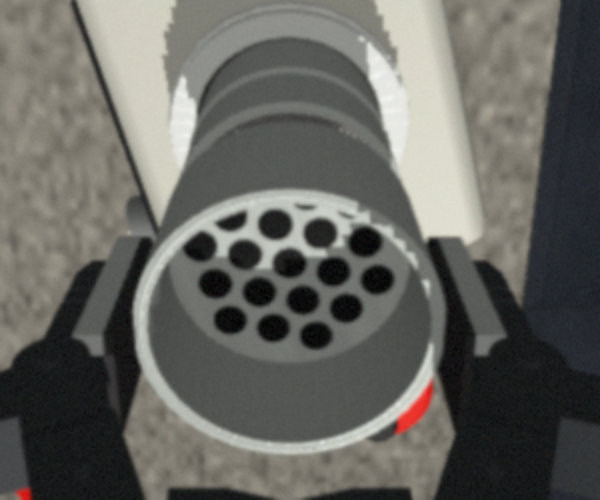

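The coarse sieve is centred over the stack at x≈290 in the crop. Lowering.

>>> arm_command --pt "-0.0003 0 0.006 0 0 0" --pt "0 0 0.005 0 0 0" --pt "0 0 0.004 0 0 0" --pt "0 0 0 0 0 0" --pt "0 0 0 0 0 0"

```text
clock: 24.78
position: [484.0, 51.2, 167.4]
ee_rot: [180.0, 0.0, 89.9]
ft_force: [-0.5, -0.3, -1.3]
width: 0.692
grip_force: 43.8
```

>>> arm_command --pt "0 0 0.0015 0 0 0" --pt "0 0 0 0 0 0"

```text
clock: 25.02
position: [484.1, 51.2, 166.0]
ee_rot: [180.0, 0.0, 89.9]
ft_force: [-0.1, -0.2, -0.5]
width: 0.692
grip_force: 43.9
```

>>> arm_command --pt "0 0 0.001 0 0 0" --pt "0 0 0 0 0 0"

```text
clock: 25.28
position: [484.2, 51.2, 165.9]
ee_rot: [180.0, 0.0, 89.9]
ft_force: [-2.9, -0.0, 6.2]
width: 0.694
grip_force: 44.4
```

>>> arm_command --pt "0 0 0 0 0 0" --pt "0 0 0 0 0 0" --pt "0 0 0 0 0 0" --pt "0 0 0 0 0 0" --pt "0 0 0 0 0 0" --gripper 0

```text
clock: 25.9
position: [483.9, 51.2, 164.8]
ee_rot: [-180.0, 0.0, 89.9]
ft_force: [0.5, 0.7, -0.6]
width: 1.005
grip_force: 0.0
```

>>> arm_command --pt "0 0 -0.02 0 0 0" --pt "0 0 -0.04 0 0 0" --pt "0 0 -0.045 0 0 0" --pt "0 0 -0.03 0 0 0" --pt "0 0 0 0 0 0" --pt "0 0 0 0 0 0"

```text
clock: 26.65
position: [483.5, 51.3, 298.6]
ee_rot: [-179.9, -0.0, 89.9]
ft_force: [0.7, 0.1, -0.2]
width: 1.002
grip_force: 0.0
```

```bash
python3 look.py Q3
```

>>> arm_command --pt "-0.042 -0.0133 0 0 0 0" --pt "-0.042 -0.0133 0 0 0 0" --pt "-0.042 -0.0133 0.01 0 0 0" --pt "-0.042 -0.0133 0.02 0 0 0" --pt "-0.042 -0.0133 0.02 0 0 0" --pt "-0.042 -0.0133 0.02 0 0 0" --pt "-0.042 -0.0133 0.02 0 0 0" --pt "-0.042 -0.0133 0.02 0 0 0" --pt "0 0 0 0 0 0" --pt "0 0 0 0 0 0"

```text
clock: 27.95
position: [376.7, -284.0, 188.7]
ee_rot: [-179.9, -0.1, 89.9]
ft_force: [-0.4, 0.3, -0.1]
width: 0.998
grip_force: 0.0
```

```bash
python3 look.py L; python3 - <<'E'
from fit import *
print(pickle.load(open("L.pkl","rb"))[2])
print("lid",fit("L",378,-288,[(30,16,1)]),fit("L",378,-288,[(9.5,36,-1)]),fit("L",378,-288,[(30,16,1),(9.5,36,-1)]))
a=cv2.imread('pics/Q3.png')[100:350,120:520];b=cv2.imread('pics/L.png')[100:350,120:520]
cv2.imwrite('pics/m2.png',np.hstack([a,b]))
E
```

```text
[ 377.12995042 -283.821099    189.37273005]
lid (array([ 375.33, -288.87]), np.float64(13.8), array([313., 195.])) (array([ 374.98, -286.66]), np.float64(15.0), array([313., 200.])) (array([ 375.37, -288.53]), np.float64(28.6), array([313., 194.]))
```

View pics/m2.png

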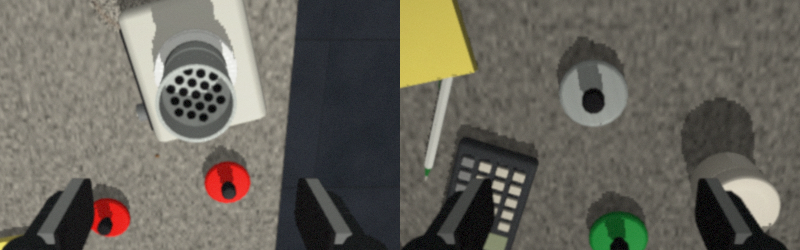

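The left view shows the coarse sieve concentric on the stack. The right view shows the lid's knob at about (313,200) in the full frame. Now I'll descend to the knob.

>>> arm_command --pt "-0.004 -0.0015 0.04 0 0 0" --pt "0 0 0.04 0 0 0" --pt "0 0 0.03 0 0 0" --pt "0 0 0.015 0 0 0" --pt "0 0 0 0 0 0" --pt "0 0 0 0 0 0"

```text
clock: 28.75
position: [376.5, -289.2, 66.4]
ee_rot: [179.9, 0.1, 89.9]
ft_force: [-0.1, -0.6, 0.4]
width: 0.998
grip_force: 0.0
```

>>> arm_command --pt "0.0012 -0.0005 0.012 0 0 0" --pt "0 0 0.008 0 0 0" --pt "0 0 0 0 0 0" --pt "0 0 0 0 0 0"

```text
clock: 29.25
position: [375.0, -287.5, 44.8]
ee_rot: [-180.0, -0.0, 89.9]
ft_force: [1.0, -0.5, 0.4]
width: 0.998
grip_force: 0.0
```

>>> arm_command --pt "0 0 0 0 0 0" --pt "0 0 0 0 0 0" --pt "0 0 0 0 0 0" --pt "0 0 0 0 0 0" --pt "0 0 0 0 0 0" --pt "0 0 0 0 0 0" --pt "0 0 0 0 0 0" --pt "0 0 0 0 0 0" --gripper 255 --force 40

```text
clock: 30.25
position: [375.2, -287.6, 45.0]
ee_rot: [180.0, 0.0, 89.9]
ft_force: [1.4, -0.2, 2.6]
width: 0.197
grip_force: 39.2
```

>>> arm_command --pt "0 0 -0.03 0 0 0" --pt "0 0 -0.045 0 0 0" --pt "0 0 -0.045 0 0 0" --pt "0 0 -0.045 0 0 0" --pt "0 0 -0.03 0 0 0" --pt "0 0 0 0 0 0" --pt "0 0 0 0 0 0"

```text
clock: 31.12
position: [374.4, -286.8, 237.8]
ee_rot: [-179.9, -0.1, 89.9]
ft_force: [0.2, 1.0, -1.1]
width: 0.195
grip_force: 39.3
```

>>> arm_command --pt "0.0423 0.0137 0 0 0 0" --pt "0.0423 0.0137 0 0 0 0" --pt "0.0423 0.0137 0 0 0 0" --pt "0.0423 0.0137 0 0 0 0" --pt "0.0423 0.0137 0 0 0 0" --pt "0.0423 0.0137 0 0 0 0" --pt "0.0423 0.0137 0 0 0 0" --pt "0.0423 0.0137 0 0 0 0" --pt "0 0 0 0 0 0" --pt "0 0 0 0 0 0"

```text
clock: 32.38
position: [484.2, 50.7, 237.6]
ee_rot: [-179.8, 0.0, 89.9]
ft_force: [0.1, -0.3, -1.5]
width: 0.201
grip_force: 39.3
```

```bash
python3 look.py P5; python3 - <<'E'
from fit import *
p=pickle.load(open("P5.pkl","rb"))[2];z=p[2]-45+16;print(p,fit("P5",484,51,[(30,z,1)],8))
print(fit("Q3",484,51,[(30,168,1),(27,168,-1)],8))
i=cv2.imread('pics/P5.png')[150:400,170:470];cv2.imwrite('pics/P5c.png',cv2.resize(i,None,fx=2,fy=2))
E
```

```text
[484.32417141  50.3091408  238.13188757] (array([480.27,  51.83]), np.float64(5.1), array([307., 274.]))
(array([483.36,  50.79]), np.float64(17.8), array([315., 206.]))
```

View pics/P5c.png

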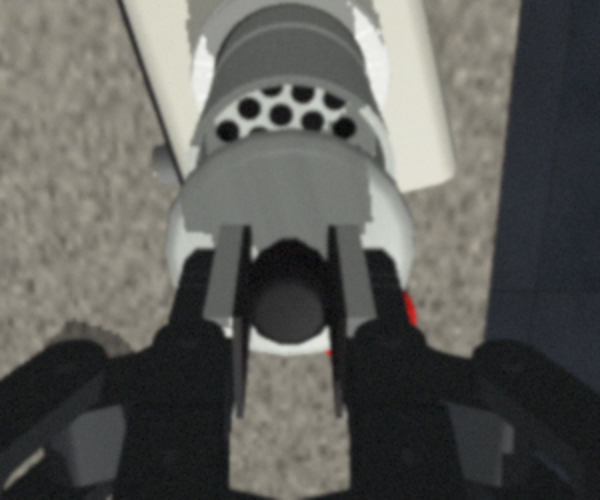

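The lid is held level, centred at about (315,272) full frame and in line with the stack. Lowering.

>>> arm_command --pt "0.0007 0 0.01 0 0 0" --pt "0 -0.0003 0.008 0 0 0" --pt "0 0 0.006 0 0 0" --pt "0 0 0.005 0 0 0" --pt "0 0 0 0 0 0" --pt "0 0 0 0 0 0"

```text
clock: 33.17
position: [485.0, 51.6, 211.1]
ee_rot: [180.0, 0.0, 89.9]
ft_force: [0.1, 0.0, -0.8]
width: 0.202
grip_force: 39.3
```

>>> arm_command --pt "0 0 0.0015 0 0 0" --pt "0 0 0 0 0 0"

```text
clock: 33.42
position: [484.9, 51.6, 209.4]
ee_rot: [180.0, 0.0, 89.9]
ft_force: [-1.4, -0.1, -1.5]
width: 0.197
grip_force: 39.3
```

>>> arm_command --pt "0 -0.0008 0.0015 0 0 0" --pt "0 0 0.0015 0 0 0" --pt "0 0 0 0 0 0"

```text
clock: 33.8
position: [484.0, 51.6, 206.2]
ee_rot: [-180.0, -0.0, 89.9]
ft_force: [-0.2, -0.0, -1.5]
width: 0.197
grip_force: 39.3
```

>>> arm_command --pt "0 0 0.001 0 0 0" --pt "0 0 0 0 0 0"

```text
clock: 34.05
position: [484.1, 51.6, 205.3]
ee_rot: [180.0, -0.0, 89.9]
ft_force: [0.4, 0.6, -0.7]
width: 0.197
grip_force: 39.3
```

>>> arm_command --pt "0 0 0.001 0 0 0" --pt "0 0 0 0 0 0"

```text
clock: 34.3
position: [484.3, 51.6, 205.0]
ee_rot: [180.0, -0.0, 89.9]
ft_force: [-0.6, 0.3, 3.7]
width: 0.2
grip_force: 39.7
```

Contact at the expected height, 205. Releasing and backing off.

>>> arm_command --pt "0 0 0 0 0 0" --pt "0 0 0 0 0 0" --pt "0 0 0 0 0 0" --pt "0 0 0 0 0 0" --pt "0 0 0 0 0 0" --pt "0 0 0 0 0 0" --pt "0 0 0 0 0 0" --gripper 0

```text
clock: 35.17
position: [484.0, 51.5, 204.3]
ee_rot: [-180.0, 0.0, 89.9]
ft_force: [-0.6, -0.5, 0.3]
width: 0.998
grip_force: 0.0
```

>>> arm_command --pt "0 0 -0.02 0 0 0" --pt "0 0 -0.04 0 0 0" --pt "0 0 -0.045 0 0 0" --pt "0 0 -0.03 0 0 0" --pt "0 0 0 0 0 0" --pt "0 0 0 0 0 0"

```text
clock: 35.92
position: [483.8, 51.6, 339.1]
ee_rot: [-180.0, -0.0, 89.9]
ft_force: [-0.4, -0.2, 0.9]
width: 1.001
grip_force: 0.0
```

>>> arm_command --pt "-0.04 0 0 0 0 0" --pt "-0.04 0 0 0 0 0" --pt "-0.04 0 0 0 0 0" --pt "-0.04 0 0 0 0 0" --pt "0 0 0 0 0 0" --pt "0 0 0 0 0 0"

```text
clock: 36.67
position: [483.4, -108.0, 338.0]
ee_rot: [-179.9, -0.1, 89.9]
ft_force: [0.3, 0.6, 0.5]
width: 1.002
grip_force: 0.0
```

```bash
python3 look.py Z; python3 - <<'E'
from h import *
t=capture("top")[130:250,140:320];s=capture("scene")[150:330,230:400]
w=cv2.imread("pics/Z.png")[0:300,150:490]
r=lambda i:cv2.resize(i,(400,300),interpolation=cv2.INTER_CUBIC)
cv2.imwrite("pics/m3.png",np.vstack([np.hstack([r(t),r(w)]),np.hstack([r(s),r(s)*0])]))
E
```

```text
(no output)
```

View pics/m3.png

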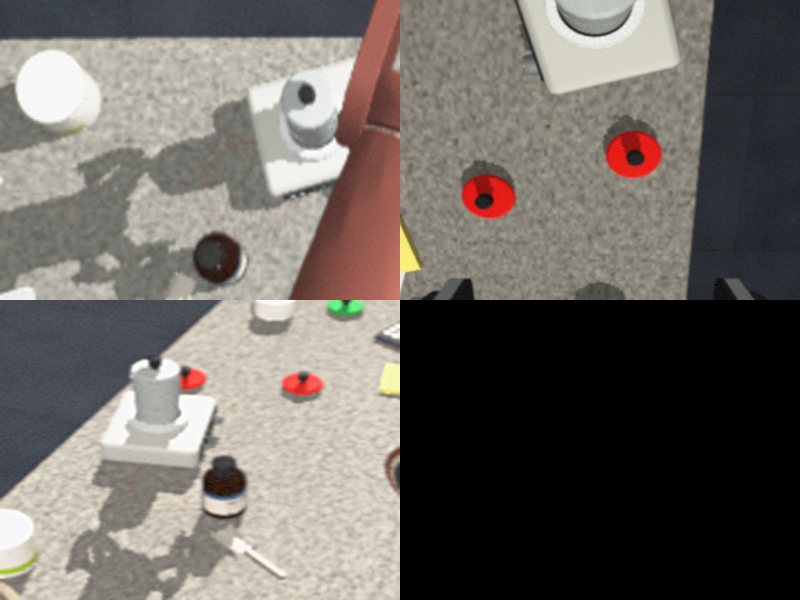

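The stack stands complete and upright with the bystanders in place (lid knob at about (296,187) in the scene frame). One last zoom, with the expected outlines drawn on it.

```bash
python3 - <<'E'
from h import *
im=capture("scene");c=get_calibration("scene")
f=6;x0,y0=260,165;crop=cv2.resize(im[y0:y0+75,x0:x0+60],None,fx=f,fy=f,interpolation=cv2.INTER_CUBIC)
d=crop.copy();T=np.linspace(0,2*np.pi,60)
for r,z in((30,106),(30,132),(30,168),(30,176),(9.5,196)):
    p=proj(c,np.c_[484+r*np.cos(T),51.5+r*np.sin(T),0*T+z]);p=((p-[x0,y0]+.5)*f).astype(np.int32)
    cv2.polylines(d,[p],True,(0,0,255),1)
cv2.imwrite("pics/end.png",np.hstack([crop,d]))
E
```

```text
(no output)
```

View pics/end.png

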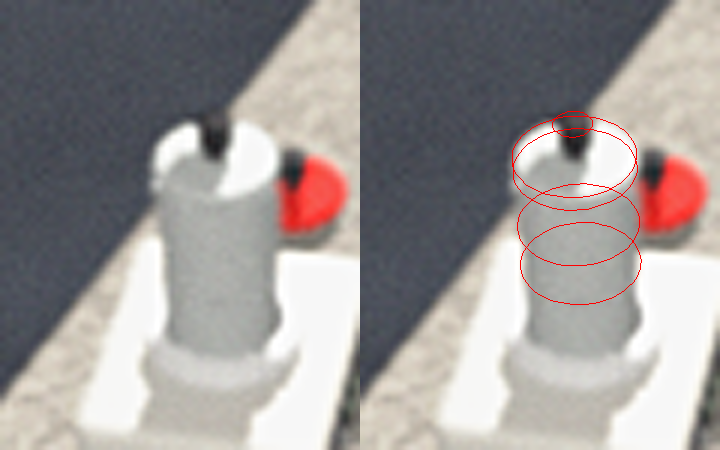

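The lid and knob match the expected outlines to about half a pixel and look level, so I'm handing in.

```bash
python3 -c "
from workcell import workorder;print(workorder.hand_in())"
```

```text
the job is handed in; nothing more can be done
None
```

The sieve stack (receiver, fine sieve, coarse sieve, lid) is in the shaker seat and handed in at about 37 s of the 96 s allowed; the last pictures show it upright and fully seated with the tub, bottle and jar not visibly moved, but no verdict came back.

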